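Charge the mill jar with grinding balls from the trough

TASK

Take the box scoop by its bridge handle, drive it along the trough so that the white grinding balls ride onto it against the sloping end, and tip them into the open mill jar: at least three of the four balls must end up in the jar and none may be left outside jar and trough. Do not touch the balls with the fingers or knock the jar over or aside, and finally set the scoop down upright, in the trough or on the bench.

Things in the scene. Friction and masses are not known exactly. Their poses are not given: they have to be found in the camera images.
- trough: narrow fixed sheet-steel pan, 307 x 98 mm, 48 mm high (rolled rim to 51). Origin: on its underside, midway across, 158 mm from the upright end; x runs along it to the sloping end, z up. Inside it is 92 mm wide; the floor, upper face at z = 4 mm, is flat from the upright end wall at x = -155 to x = +119 mm, where the end slopes up at 60 degrees to the rim at x = +144, z = 48 mm
- scoop_grip (a point): grip centre of the box scoop's bridge handle: wood, 72 mm long along x, 18 wide along y, 22 high, free at both sides and 30 mm below. x points forward to the lip, z up. Scoop: loose, 0.28 kg, 82 mm wide, 115 long, 99 high, underside flat at z = -88 mm in this frame. It starts upright on the floor of the trough's empty half, lip toward the balls
- scoop_lip (a point): middle of the scoop's bevelled front lip (1 mm thick at the edge, 82 mm wide) at the underside; same axes as scoop_grip, which lies at x = -84.5, z = +88 mm from here; back wall at x = -115 mm. Inside 77 mm wide, floor 2.5 mm above the underside, open in front; sides 42 mm high at the back, falling to the floor 26 mm behind the lip
- ball1_center (a point): smooth white ceramic grinding ball, 24 mm in diameter, 27 g, one of four alike that lie loose on the trough's floor in the half next to the sloping end; this point is its centre, its axes mean nothing. Rolls easily, comes to rest on slopes below about 9 degrees
- ball2_center (a point): smooth white ceramic grinding ball, 24 mm in diameter, 27 g, one of four alike that lie loose on the trough's floor in the half next to the sloping end; this point is its centre, its axes mean nothing. Rolls easily, comes to rest on slopes below about 9 degrees
- ball3_center (a point): smooth white ceramic grinding ball, 24 mm in diameter, 27 g, one of four alike that lie loose on the trough's floor in the half next to the sloping end; this point is its centre, its axes mean nothing. Rolls easily, comes to rest on slopes below about 9 degrees
- ball4_center (a point): smooth white ceramic grinding ball, 24 mm in diameter, 27 g, one of four alike that lie loose on the trough's floor in the half next to the sloping end; this point is its centre, its axes mean nothing. Rolls easily, comes to rest on slopes below about 9 degrees
- jar_mouth (a point): centre of the mouth, at rim height, of the open white porcelain mill jar (132 mm in diameter, 120 mm high, mouth 107 mm across inside, inner floor 108 mm below the rim, 1.5 kg, loose, stands upright on the bench to the left or right of the trough); z up
- shut_jar: second mill jar like the first but closed with a lid and a steel clamping bar, 169 mm high in all, stands on the other side of the trough; origin at the centre of its underside, z up. Not needed

How it is judged:
By the outcome, as a careful person would: the job done as asked, in the order asked, and still so for the second after the job is handed in, with the robot touching nothing.
It also fails if it takes over 70 s, if anything falls off the work surface, if the arm or the gripper's body presses on something with over 40 N, if the wrist force passes 120 N, or if a joint passes its speed limit or range.

ROBOT

A 6-joint arm with a two-finger parallel gripper is mounted at the origin on a cart in front of the work surface, level with it; the furniture and walls round the work are solid. World frame = base frame: x ahead of the robot, y to its left, z up, the work surface at z = 0. Lengths are in m, angles in degrees, forces in N, time in s.
With the tool pointing down it reaches from about 0.325 to 0.775 m from the base axis. Payload 5.5 kg.
Tool frame: the origin (TCP) lies at the centre of the arm's flange, where the gripper is bolted on; the fingertips stand 182 mm ahead of it and the grasp point (between the pads) lies 163 mm ahead of it; z points along the fingers, y is the line along which they close (so a half turn about z gives the same grasp; the last joint's range is limited). The gripper opens to 88 mm and grips with 3 to 60 N. Pads are 20 mm wide; open, the fingers measure 115 mm over their backs; the gripper's body (75 mm by 178 mm) begins 61 mm behind the grasp point.
Start: joints at [62.641, 5.22, 70.514, -0, 104.267, -3.249], TCP at [0.245, 0.548, 0.405] pointing down, gripper open.
Joint ranges: [-164.24, 164.24], [-49.07, 125.15], [9.68, 141.18], [-86.29, 266.29], [3.28, 154.24], [-151.56, 151.56]. Speed limits (degrees/s): [147.25, 147.25, 172.46, 180, 180, 180].

INTERFACE

Orientations are given as [roll, pitch, yaw] about the fixed x, y, z axes, in that order (R = Rz(yaw) Ry(pitch) Rx(roll)).
In Python, from station import r gives the robot as it stands. The module is installed in compiled form; this text tells all that it offers. Calls block until the motion is done:
- r.reach(position, orientation): joint-space move of the TCP to a pose.
- r.servo_line(position, rotation=None, speed=0.15): straight line of the TCP; rotation=None keeps the orientation; speed is the mean speed in m/s.
- r.move_joints(angles): joint-space move.
- r.let_go() and r.grab(squeeze=None): open the fingers fully, or close them until they stop; squeeze is the grip in N (None keeps the last).
- r.wait(seconds).
- r.inverse_kinematics(position, orientation): joint angles nearest the present ones, or None.
- r.sense(): the state.
- r.snapshot(name): name is "side" or "top"; returns a dict with "frame" (420x560x3 uint8, red, green, blue), "fx", "fy", "cx", "cy" (pixels), "dist_coeffs" ([k1, k2, p1, p2, k3] as OpenCV has them; the pictures are not rectified), "R" (3x3) and "t" (3): a world point X has camera coordinates R X + t. Camera axes: x right, y down, z forward; pixel columns grow to the right and rows downward; lengths in m; the calibration is good to about 2 mm. A picture is of the moment at which its call begins. There is no depth.
A pose or a line that the arm cannot do raises r.IKError and nothing moves.
- r.hand_in(): hands the job in; it is judged then, once.
The state is a dict: "clock": time; "joints": joint angles; "joint_vel": joint speeds; "joint_torque": joint torques, N m; "tcp_pos": TCP position; "orientation": TCP orientation; "contact_force": force on the tool from outside, world axes, zero at the start; "torque": the same for the moment, N m; "opening": finger opening in m; "gripper_force": force on a finger pad.
Only numpy, scipy, OpenCV 4.12 (cv2) and the standard library are available. Lean on these libraries where they do the work, as an engineer would, in place of code of your own. Each camera call takes 0.05 s, during which the arm holds its last target. There are 200 camera calls.

## Working session

There is one attempt and no reset: what is moved stays moved. The work goes in short steps, each a Python script; the robot and the scene stay as the last script left them, time stands still between calls to the robot, and variables do not carry over. Pictures are saved under pics/ and viewed, at most 10 in all, crops included, and the job is handed in when it is done.

```bash
mkdir -p pics; python3 - <<'E'
from station import r
import cv2, pickle
d={}
for n in ("side","top"):
    s=r.snapshot(n); d[n]=s
    cv2.imwrite(f"pics/{n}0.png",s["frame"][:,:,::-1])
    print(n,s["fx"],s["fy"],s["cx"],s["cy"],s["dist_coeffs"],s["R"],s["t"])
pickle.dump(d,open("s0.pkl","wb"))
print(r.sense())
E
```

```text
side 440.1072368158291 440.1072368158291 281.7891598243203 210.1670966641782 [-0.07734721  0.          0.          0.          0.        ] [[ 0.99888802 -0.04167107 -0.02205087]
 [-0.03559073 -0.35976269 -0.93236479]
 [ 0.03091956  0.93211283 -0.36084575]] [-0.48411937  0.1307692   0.9717268 ]
top 416.3790322097767 416.3790322097767 280.84716158273693 212.0257603625116 [-0.11885266  0.          0.          0.          0.        ] [[-0.00561459 -0.99997689 -0.00383333]
 [-0.99660472  0.00591047 -0.08212246]
 [ 0.08214322  0.00335923 -0.99661487]] [0.00646489 0.50548134 0.96713502]
{'clock': 0.1, 'joints': array([ 6.26415909e+01,  5.25840790e+00,  7.05749939e+01, -9.69633178e-04,
        1.04267001e+02, -3.24831597e+00]), 'joint_vel': array([-3.64835063e-02, -6.62152377e-02, -1.41964045e-01,  7.16366005e-02,
       -8.35190440e-02,  1.36721517e-04]), 'joint_torque': array([ 3.53461495e-03, -4.47854805e+01, -4.07570744e+01,  7.01842317e-02,
        2.84389907e-02, -9.29571070e-05]), 'tcp_pos': array([0.2451181 , 0.54770069, 0.40362358]), 'orientation': array([-1.79899705e+02, -4.75055795e-03,  1.55889665e+02]), 'contact_force': array([0.1776904 , 0.05596072, 0.63401403]), 'torque': array([-0.00569776, -0.02995171, -0.03891131]), 'gripper_force': 0.0, 'opening': 0.08792981072508363}
```

View pics/top0.png

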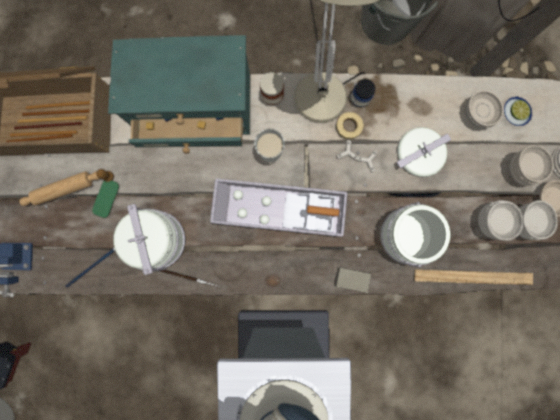

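View pics/side0.png

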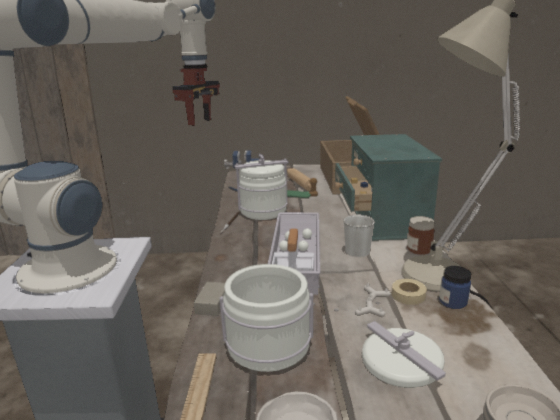

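Top view: trough spans about (213,180)-(346,235). The four balls are at about (240,195), (264,202), (242,213) and (264,218). The scoop handle is at (323,211) with its lip to the left (+y), and the open jar's mouth is at about (416,235). Next I measure them with masks and rays.

```bash
cat > h.py <<'E'
import numpy as np, cv2
def K(s): return np.array([[s["fx"],0,s["cx"]],[0,s["fy"],s["cy"]],[0,0,1.]])
def ray(s,uv):
    p=cv2.undistortPoints(np.array([[uv]],float),K(s),np.array(s["dist_coeffs"],float))[0,0]
    R=np.array(s["R"]);return -R.T@np.array(s["t"]), R.T@np.array([p[0],p[1],1])
def on(s,uv,z):
    o,d=ray(s,uv); return o+d*(z-o[2])/d[2]
def tri(s1,u1,s2,u2):
    (a,d),(b,e)=ray(s1,u1),ray(s2,u2); d/=np.linalg.norm(d); e/=np.linalg.norm(e)
    k=np.linalg.lstsq(np.c_[d,-e],b-a,rcond=None)[0]; p=a+k[0]*d;q=b+k[1]*e
    return (p+q)/2,np.linalg.norm(p-q)
def proj(s,X):
    R=np.array(s["R"]); return cv2.projectPoints(np.array([X],float),cv2.Rodrigues(R)[0],np.array(s["t"],float),K(s),np.array(s["dist_coeffs"],float))[0][0,0]
def handle(s,roi):
    u0,v0,u1,v1=roi; hsv=cv2.cvtColor(s["frame"],cv2.COLOR_RGB2HSV)
    m=cv2.inRange(hsv,(3,140,70),(18,255,255)); k=np.zeros_like(m);k[v0:v1,u0:u1]=m[v0:v1,u0:u1]
    c=max(cv2.findContours(k,cv2.RETR_EXTERNAL,cv2.CHAIN_APPROX_NONE)[0],key=cv2.contourArea)
    return cv2.minAreaRect(c),k
E
python3 - <<'E'
from h import *; import pickle
d=pickle.load(open("s0.pkl","rb")); T=d["top"];S=d["side"]
im=T["frame"][:,:,::-1]
a=cv2.resize(im[170:250,205:355],None,fx=5,fy=5,interpolation=cv2.INTER_CUBIC) #750x400
cv2.imwrite("pics/cropT.png",a)
b=cv2.resize(S["frame"][200:380,210:330,::-1],None,fx=3.3,fy=3.3,interpolation=cv2.INTER_CUBIC)
c=cv2.resize(im[195:275,370:460],None,fx=4.4,fy=4.4,interpolation=cv2.INTER_CUBIC)
o=np.zeros((600,800,3),np.uint8);o[:b.shape[0],:b.shape[1]]=b[:600];o[:c.shape[0],400:400+c.shape[1]]=c
cv2.imwrite("pics/cropS.png",o)
for roi in [(295,195,350,225)]:
    q,_=handle(T,roi);print(q,on(T,q[0],.103))
    for p in cv2.boxPoints(q): print(on(T,p,.103))
q,_=handle(S,(270,220,310,270));print("side",q)
E
```

```text
((322.4835510253906, 210.65615844726562), (29.57345199584961, 5.286581993103027), 6.009006023406982) [ 0.50118948 -0.08738668  0.103     ]
[ 0.49902183 -0.05471286  0.103     ]
[ 0.51050246 -0.05604497  0.103     ]
[ 0.50336197 -0.12015042  0.103     ]
[ 0.49187987 -0.1187481   0.103     ]Traceback (most recent call last):
  File "<stdin>", line 13, in <module>
  File "h.py", line 17, in handle
    c=max(cv2.findContours(k,cv2.RETR_EXTERNAL,cv2.CHAIN_APPROX_NONE)[0],key=cv2.contourArea)
ValueError: max() iterable argument is empty
```

View pics/cropT.png

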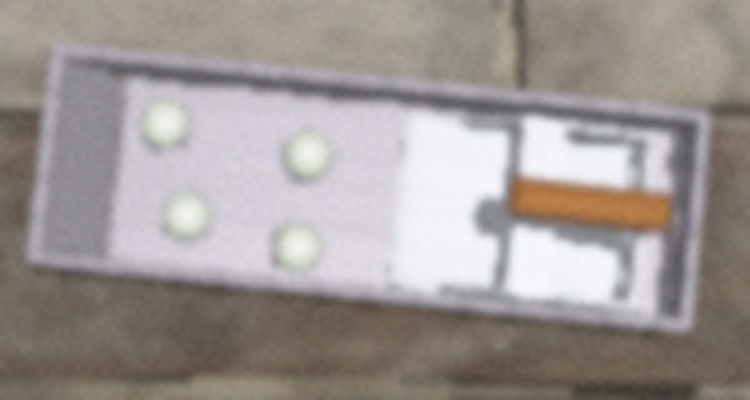

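View pics/cropS.png

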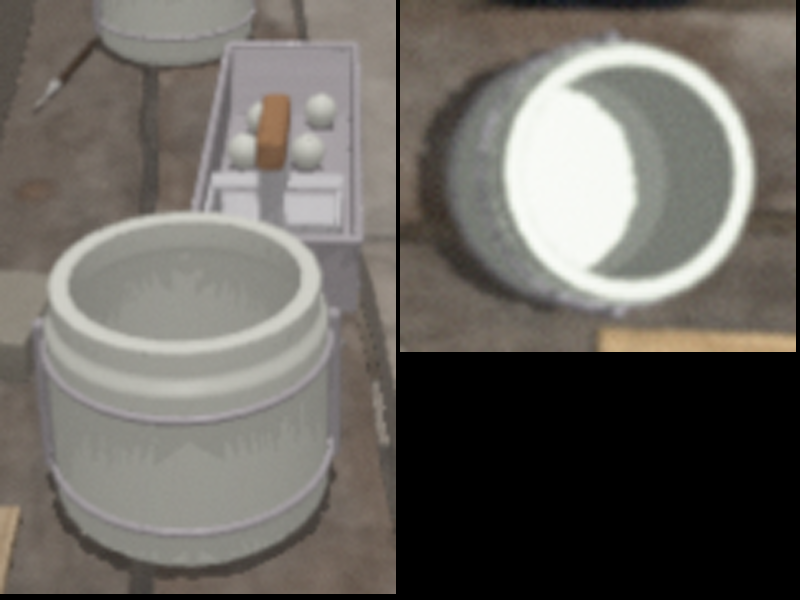

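The crops show the rim corners of the trough at (55,47), (32,262), (708,112) and (688,328) in the top crop. The slope is on the left, and the jar rim is centred at about (630,172) in the composite.

```bash
python3 - <<'E'
from h import *; import pickle
d=pickle.load(open("s0.pkl","rb")); T=d["top"];S=d["side"]
f=lambda x,y:(205+(x+.5)/5-.5,170+(y+.5)/5-.5)
C=np.array([on(T,f(*p),.050) for p in [(55,47),(32,262),(708,112),(688,328)]])
sl=(C[0]+C[1])/2;up=(C[2]+C[3])/2; L=np.linalg.norm(sl-up)
x=(sl-up)/L; print("C",C.round(4),"len",L,"wid",np.linalg.norm(C[0]-C[1]),np.linalg.norm(C[2]-C[3]),"yaw",np.degrees(np.arctan2(x[1],x[0])))
o=(sl+up)/2+x*0.0045  # mid at x = (-158+149)/2=-4.5
print("origin",o)
y=np.array([-x[1],x[0],0])
for p in [(165,124),(187,215),(307,156),(297,246)]:
    q=on(T,f(*p),.016); print("ball",q,(q-o)@x,(q-o)@y)
for p in [(400,200),(592,205)]:
    q=on(T,f(*p),.005 if p[0]<500 else .103); print((q-o)@x,(q-o)@y)
g=on(T,(322.5,210.66),.103);print("grip",g,(g-o)@x,(g-o)@y)
fj=lambda x,y:(370+(x-400+.5)/4.4-.5,195+(y+.5)/4.4-.5)
j=on(T,fj(630,172),.12);print("jar",j)
print("diam",np.linalg.norm(on(T,fj(505,172),.12)-on(T,fj(755,172),.12)),np.linalg.norm(on(T,fj(630,42),.12)-on(T,fj(630,302),.12)))
fs=lambda x,y:(210+(x+.5)/3.3-.5,200+(y+.5)/3.3-.5)
print("jar side",[on(S,fs(*p),.12).round(4) for p in [(48,285),(322,285),(185,213),(185,368)]])
print("proj jar in side crop",[(a-b)*3.3 for a,b in zip(proj(S,j),(210,200))])
print("proj ctr handle side crop",[(a-b)*3.3 for a,b in zip(proj(S,g),(210,200))])
from station import r
yaw=np.degrees(np.arctan2(x[1],x[0]));print(yaw)
for Y in (yaw,yaw-180,):
    print(Y,r.inverse_kinematics([g[0],g[1],.092+.163],[180,0,Y]))
E
```

```text
C [[ 0.5811  0.1549  0.05  ]
 [ 0.481   0.1647  0.05  ]
 [ 0.5488 -0.1483  0.05  ]
 [ 0.4488 -0.1372  0.05  ]] len 0.3042507770352725 wid 0.10064621334021526 0.10053559130130231 yaw 83.91736467918311
origin [0.5154082  0.01300927 0.05      ]
ball [0.5489156  0.10699529 0.016     ] 0.09700742823251197 -0.02335974580275225
ball [0.50508062 0.09631079 0.016     ] 0.08173821063817964 0.019096294566533382
ball [0.53304201 0.03890336 0.016     ] 0.027616839965991676 -0.014790721035158185
ball [0.48995358 0.0437833  0.016     ] 0.027903539151358306 0.028572210209118074
-0.01868359277817417 0.0008034784239156105
-0.10244702757415462 0.0032654464908934114
grip [ 0.50118088 -0.08742245  0.103     ] -0.10137385734806784 0.0035052085337421036
jar [ 0.44871201 -0.3001131   0.12      ]
diam 0.12581200343941543 0.12728146681244482
jar side [array([ 0.3881, -0.3025,  0.12  ]), array([ 0.5122, -0.312 ,  0.12  ]), array([ 0.451 , -0.2382,  0.12  ]), array([ 0.4499, -0.373 ,  0.12  ])]
proj jar in side crop [np.float64(179.94017814956825), np.float64(276.0593027731733)]
proj ctr handle side crop [np.float64(266.7868806754725), np.float64(114.37585937188169)]
83.91736467918311
83.91736467918311 [-13.72668859  -7.64735992  98.39117095   0.          89.25618897
  -7.64405327]
-96.08263532081689 None
```

```bash
cat >> h.py <<'E'
from scipy.spatial.transform import Rotation as Ro
Y=83.9; YR=np.radians(Y)
O=np.array([.5169,.0130,0]); EX=np.array([np.cos(YR),np.sin(YR),0]); EY=np.array([-EX[1],EX[0],0])
JAR=np.array([.4495,-.3015,.12])
def W(x,y,z): return O+x*EX+y*EY+np.array([0,0,z])
def tcp(lip,tilt,yaw=Y):
    "TCP pose for lip point (world) and nose-up tilt"
    R=Ro.from_euler('xyz',[0,-tilt,yaw],degrees=True)
    return lip+R.apply([-.0845,0,.088+.163]), [180,-tilt,yaw]
E
python3 - <<'E'
from h import *; from station import r
print("reach",[r.inverse_kinematics(*tcp(l,t)) is not None for l,t in [(W(-.0175,.002,.004),0),(W(.119,0,.004),0),(W(.13,0,.04),22),(W(.13,0,.2),22)]])
for yaw in (84,56,-34,120):
  e=np.array([np.cos(np.radians(yaw)),np.sin(np.radians(yaw)),0])
  print(yaw,[None if q is None else q.round(0) for q in [r.inverse_kinematics(*tcp(JAR-.02*e+[0,0,h],t,yaw)) for h,t in [(.08,22),(.03,0),(.015,-20),(.015,-40)]]])
g=W(-.102,.002,.092)
r.reach(g+[0,0,.163+.08],[180,0,Y]); r.servo_line(g+[0,0,.163],speed=.12)
f0=r.sense(); print(f0['clock'],f0['tcp_pos'],f0['contact_force'])
r.grab(45); r.wait(.2)
s=r.sense(); print(s['clock'],s['opening'],s['gripper_force'],s['contact_force'],s['torque'])
E
```

```text
reach [True, True, True, True]
84 [array([-55.,  21.,  54.,  16., 121., -43.]), array([-46.,   5.,  71.,   0., 104., -40.]), array([-33.,  -7.,  84., -18.,  93., -30.]), array([-18., -13.,  94., -39.,  89., -15.])]
56 [array([-62.,   5.,  73.,  21., 112., -22.]), array([-48.,  -2.,  79.,   0., 104., -14.]), array([-33.,  -4.,  81., -20., 102.,  -3.]), array([-18.,   1.,  81., -40., 106.,   7.])]
-34 [array([-41., -45., 112.,   2.,  92.,  84.]), array([-38., -20.,  94.,  -0., 106.,  86.]), array([-37.,   3.,  75.,  -1., 123.,  86.]), array([-37.,  25.,  54.,  -3., 141.,  86.])]
120 [array([-45.,  36.,  34.,   8., 131., -71.]), array([-41.,  11.,  65.,   0., 104., -71.]), array([-36., -10.,  87.,  -8.,  85., -66.]), array([-27., -29., 107., -22.,  69., -55.])]
3.3667 [ 0.50431526 -0.08819193  0.25583539] [0.45127357 1.05663237 0.46350696]
4.6417 0.01794238600518974 44.90027904510498 [-0.27132167 -0.34662486 -1.06778805] [-0.08884968  0.28438919 -0.00937705]
```

```bash
python3 - <<'E'
from h import *; from station import r
Z=.0035
r.servo_line(*tcp(W(.08,.001,Z),0),speed=.10)
s=r.sense(); f=s['contact_force'];print(s['clock'],f@EX,f@EY,f[2],s['torque'])
for x in (.09,.1,.107,.112,.115,.118):
    r.servo_line(*tcp(W(x,.001,Z),0),speed=.06); s=r.sense(); f=s['contact_force'];print(x,s['clock'],f@EX,f@EY,f[2])
    if f@EX<-18: break
t=r.snapshot("top");u=r.snapshot("side")
a=cv2.resize(t["frame"][165:255,200:300,::-1],None,fx=4,fy=4,interpolation=cv2.INTER_CUBIC)
b=cv2.resize(u["frame"][200:290,250:340,::-1],None,fx=4,fy=4,interpolation=cv2.INTER_CUBIC)
cv2.imwrite("pics/d1.png",np.hstack([a,b]))
E
```

```text
5.7667 3.0979029088819523 0.27540555322889926 2.393002089859644 [0.51276642 0.07069925 0.08150724]
0.09 6.0833 -0.27818123739952005 0.29447825237350467 2.688012220928666
0.1 6.4 -0.3843070790504365 -0.13648539474617993 1.8390560576847719
0.107 6.6667 -1.4669114226206268 0.37929957181448765 3.8564752049405273
0.112 6.9167 -4.000250329498358 0.3019376599863005 4.637093061881153
0.115 7.1667 -4.9380229753637375 1.261141996665588 5.500940387765156
0.118 7.4167 -5.179072874457364 0.6617373024083573 5.304662767545268
```

View pics/d1.png

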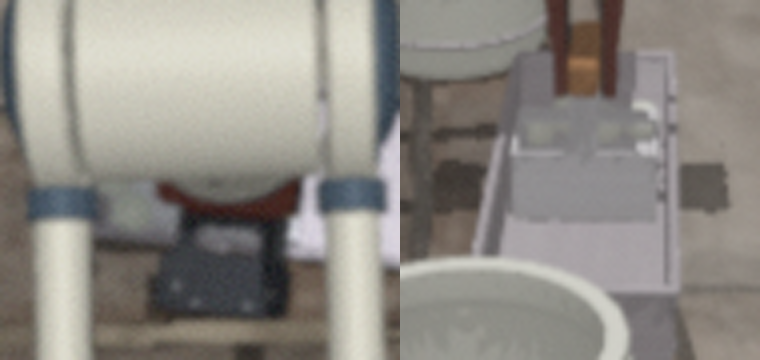

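The side view shows the scoop at the slope end, with balls visible above its back wall at about (550,130) and (620,130) and none behind it. The arm hides the top view. Next I push to contact, then tilt up along the slope.

```bash
python3 - <<'E'
from h import *; from station import r
def rep(l): s=r.sense(); f=s['contact_force'];print(l,round(s['clock'],2),(f@EX).round(1),(f@EY).round(1),f[2].round(1),s['torque'].round(2))
x0=.118
for x in (.1195,.121,.1225):
    r.servo_line(*tcp(W(x,.001,.0035),0),speed=.06); rep(x); x0=x
    s=r.sense()['contact_force']
    if s@EX<-9: break
x0-=.001
for h in (.004,.01,.016,.022,.028,.034,.04):
    t=np.degrees(np.arcsin(max(h-.0015,0)/.116))
    r.servo_line(*tcp(W(x0+h*.577,.001,.004+h),t),speed=.06); rep((h,t))
r.wait(.5)
t=19.4
r.servo_line(*tcp(W(x0+.02,.0,.10),22),speed=.1); r.wait(.3); rep('up')
r.servo_line(*tcp(W(x0+.0,.0,.20),22),speed=.12); r.wait(.3); rep('up2')
t=r.snapshot("top");u=r.snapshot("side")
cv2.imwrite("pics/d2.png",np.hstack([cv2.resize(t["frame"][120:300,180:360,::-1],(400,400)),cv2.resize(u["frame"][120:300,200:380,::-1],(400,400))]))
E
```

```text
0.1195 7.77 -6.0 0.6 5.0 [-0.92  0.09 -0.14]
0.121 8.02 -5.9 0.9 5.0 [-0.93  0.09 -0.11]
0.1225 8.27 -6.8 1.1 6.2 [-1.27  0.14 -0.12]
(0.004, np.float64(1.2349184454149782)) 8.52 -3.5 -0.5 0.7 [-0.68  0.23 -0.01]
(0.01, np.float64(4.202163856252351)) 8.82 -0.7 1.0 -2.3 [-0.57  0.21  0.05]
(0.016, np.float64(7.180755781458282)) 9.12 0.7 0.4 -4.6 [-0.28  0.1   0.01]
(0.022, np.float64(10.179007918494015)) 9.43 0.1 0.6 -3.6 [-0.32  0.09 -0.05]
(0.028, np.float64(13.205732461881308)) 9.72 0.1 -0.5 -3.7 [-0.35  0.13 -0.02]
(0.034, np.float64(16.2704951681813)) 10.01 0.3 0.5 -3.6 [-0.41  0.16 -0.03]
(0.04, np.float64(19.383928950500724)) 10.3 -0.5 -0.0 -2.9 [-0.43  0.05 -0.01]
up 11.75 -0.4 0.1 -3.8 [-0.54  0.08  0.04]
up2 13.05 -0.6 0.5 -3.6 [-0.57  0.14 -0.01]
```

View pics/d2.png

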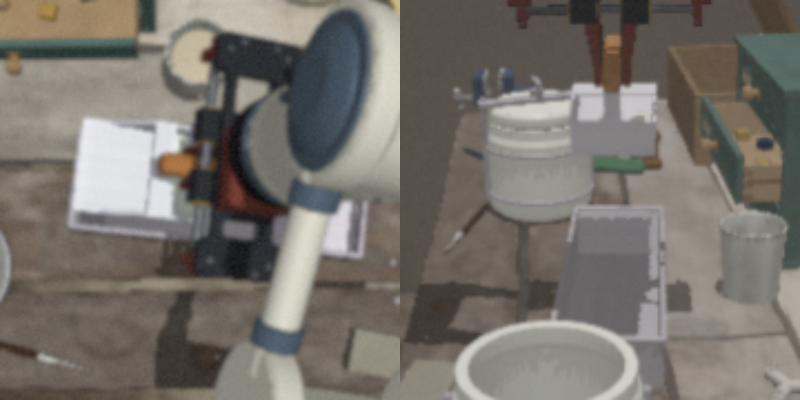

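All four balls are aboard: the load is about 3.7 N and the trough shows empty, with the scoop at about (615,115) in the side half. Next I carry it over and pour.

```bash
python3 - <<'E'
from h import *; from station import r
def rep(l): s=r.sense(); f=s['contact_force'];print(l,round(s['clock'],2),f.round(1),s['torque'].round(2))
P=JAR-.022*EX
r.servo_line(*tcp(P+[0,0,.10],22),speed=.18); rep('over')
for h,t in ((.07,12),(.045,3),(.03,-6),(.022,-12),(.018,-18),(.015,-25),(.015,-32),(.015,-40)):
    r.servo_line(*tcp(P+[0,0,h],t),speed=.1); rep((h,t))
r.wait(.6); rep('poured')
t=r.snapshot("top");u=r.snapshot("side")
cv2.imwrite("pics/d3.png",np.hstack([cv2.resize(t["frame"][150:330,330:510,::-1],(400,400)),cv2.resize(u["frame"][180:380,180:380,::-1],(400,400))]))
E
```

```text
over 15.88 [-0.  -0.4 -3.6] [-0.53  0.11 -0.03]
(0.07, 12) 16.41 [-0.5  0.6 -3.1] [-0.34  0.06 -0.01]
(0.045, 3) 16.94 [-0.3 -1.  -4.3] [-0.18  0.05  0.02]
(0.03, -6) 17.49 [ 0.6 -0.3 -2.4] [0.02 0.13 0.02]
(0.022, -12) 17.92 [-0.1  0.5 -2.6] [ 0.14  0.09 -0.04]
(0.018, -18) 18.34 [ 0.4  0.  -2.6] [ 0.24 -0.02  0.02]
(0.015, -25) 18.82 [ 0.1 -0.5 -2.4] [ 0.37 -0.03  0.01]
(0.015, -32) 19.29 [ 0.6  0.2 -1.8] [0.45 0.   0.  ]
(0.015, -40) 19.81 [ 0.6  0.1 -3. ] [ 0.62 -0.   -0.02]
poured 20.41 [-0.5  0.4 -2.7] [0.66 0.   0.04]
```

View pics/d3.png

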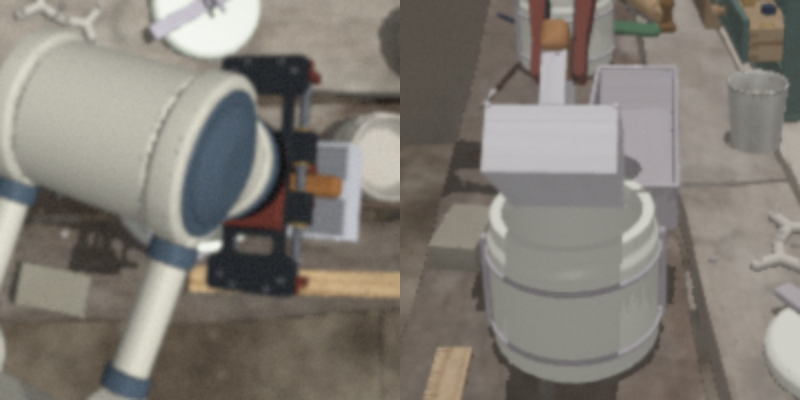

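The load has dropped to the bare scoop weight (2.7 N), the jar stands upright at about (575,280), and no loose balls are visible. Next I bring the scoop back to the trough.

```bash
python3 - <<'E'
from h import *; from station import r
def rep(l): s=r.sense(); f=s['contact_force'];print(l,round(s['clock'],2),f.round(1),s['tcp_pos'].round(4))
P=JAR-.022*EX
r.servo_line(*tcp(P+[0,0,.08],-40),speed=.12)
r.servo_line(*tcp(P+[0,0,.10],0),speed=.15)
r.servo_line(*tcp(W(.0,.001,.16),0),speed=.18)
r.servo_line(*tcp(W(.0,.001,.02),0),speed=.12); rep('low')
for z in (.012,.007,.0045,.0035,.0025):
    r.servo_line(*tcp(W(.0,.001,z),0),speed=.04); rep(z)
    if r.sense()['contact_force'][2]>1.5: break
r.let_go(); r.wait(.3); rep('open')
p=np.array(r.sense()['tcp_pos']); r.servo_line(p+[0,0,.12],speed=.12)
r.move_joints([62.6,5.2,70.5,0,104.2,-3.2])
t=r.snapshot("top");u=r.snapshot("side")
cv2.imwrite("pics/d4.png",np.hstack([cv2.resize(t["frame"][150:290,200:470,::-1],None,fx=1.6,fy=1.6)[:220],np.zeros((220,2,3),np.uint8),cv2.resize(u["frame"][180:380,180:380,::-1],(220,220))]))
a=cv2.resize(t["frame"][165:285,200:470,::-1],None,fx=2,fy=2,interpolation=cv2.INTER_CUBIC)
b=cv2.resize(u["frame"][190:390,200:420,::-1],None,fx=1.2,fy=1.2,interpolation=cv2.INTER_CUBIC)
b=b[:240,:260]
cv2.imwrite("pics/d4.png",np.hstack([a,b]))
print(r.sense()['clock'])
E
```

```text
low 25.97 [ 0.1  0.3 -3. ] [ 0.5072 -0.071   0.2721]
0.012 26.32 [ 0.4  0.5 -2.6] [ 0.5068 -0.0709  0.2625]
0.007 26.59 [-0.6 -0.8 -2.8] [ 0.5068 -0.0709  0.2576]
0.0045 26.84 [-0.1 -1.7  0.1] [ 0.5071 -0.071   0.2561]
0.0035 27.09 [-2.3 -2.5  5. ] [ 0.5071 -0.0712  0.2558]
open 28.55 [-0.7 -0.1 -0.3] [ 0.5069 -0.0709  0.2545]
32.1917
```

View pics/d4.png

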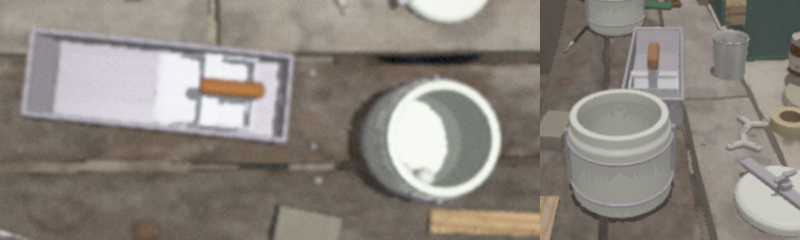

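The scoop is upright in the trough with its handle at (232,88), the trough floor is empty and the jar stands in place with one ball visible at (425,172). I take one contrast-stretched look into the jar to count them.

```bash
python3 - <<'E'
from h import *; from station import r
f=np.mean([r.snapshot("top")["frame"][200:270,380:455,::-1].astype(float) for _ in range(8)],0)
a=np.clip((f-60)*1.3,0,255); b=np.clip((f-200)*4.6,0,255)
cv2.imwrite("pics/j.png",cv2.resize(np.hstack([a,b]).astype(np.uint8),None,fx=5,fy=5,interpolation=cv2.INTER_CUBIC))
E
```

```text
(no output)
```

View pics/j.png

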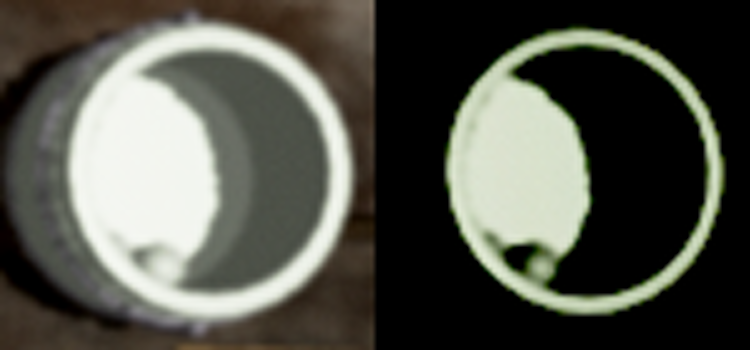

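The stretched view shows a ball at about (160,260) and the shadow of a second beside it. The near strip of the jar floor, toward which the balls were poured, is hidden by the rim. Neither view shows a ball outside the jar, and the scoop's weight shows it is empty.

```bash
python3 -c "
from station import r
print(r.hand_in(), r.sense()['clock'])"
```

```text
the job is handed in; nothing more can be done
the job is handed in; nothing more can be done
```

I handed the job in at about 33 s: all four balls were scooped up and tipped into the mill jar, judging by the scoop's load falling back to its empty weight and no stray balls in either view (only one ball was clearly visible in the jar), the jar still stands in place, and the scoop is upright in the trough.

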